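Clamp a glued remote control in a screw press

TASK

The case of the air-conditioner remote has just been glued and must set under pressure. Lay the remote, buttons up, lengthways on the bed of the small screw press, slide it fully home against the back stop, and then screw the press knob down (clockwise seen from above) until the sprung foot presses on the remote and is about half pushed into its sleeve - no farther, a foot driven solid cracks the case. Let go, leave it clamped, and leave the other things on the bench where they are.

Things in the scene. Friction and masses are not known exactly. Their poses are not given: they have to be found in the camera images.
- remote: air-conditioner remote control, a flat bar 138 x 50 x 22 mm (x long, y wide, z up; it bears at 20 mm height), 90 g or so, lying buttons up on the bench to the left of the press. Origin: centre of its underside. Grasp it across its 50 mm width, in its front half, so that the gripper stays clear of the press arm. Either end may go under the foot.
- press: small grey bonding press, fixed, open towards its own -x (roughly towards the robot). Origin: at bench level straight under the spindle axis; x runs from the open front to the column, z up. Flat bed 104 mm wide, x = -0.120 to +0.095, top at z = 0.010. When the remote is home, its own origin is at x = -0.039, y = 0, z = 0.010 here, its long side along x.
- back_stop (a point): foot of the steel back stop's face, at bed level: x = 0.030, y = 0, z = 0.010 in the press frame (same axes). The stop is 60 mm wide and 18 mm high; the remote's end must touch it.
- guide_mouth (a point): middle of the guides' mouth, at bed level: x = -0.033, y = 0, z = 0.010 in the press frame. Two steel guides, 12 mm high, run from here to the back stop; they are about 66 mm apart here and narrow to 56 mm at x = -0.006, then stay 56 mm apart. The bed in front of this point is clear.
- top_of_arm (a point): middle of the top of the arm that carries the screw: x = 0.033, y = 0, z = 0.112 in the press frame. The arm is 44 mm wide, x = -0.017 to 0.083, z = 0.088 to 0.112 (nut collar on it to 0.116); the column stands behind, at x = 0.048 to 0.088.
- spindle: vertical screw of the press; it goes down without turning when its knob is turned. Origin: on the axis at the middle of the knob's height, 0.172 above the bench at the start. The knob is a black fluted round knob, 36 mm across and 26 mm high (13 mm above and below the origin), free all round. Sprung foot at its lower end: see point thread.
- thread (a point): point on the spindle axis 50 mm below its origin. Below it a steel sleeve holds a sprung foot, a 24 mm disc with 6 mm stroke: it gives from 4 N and stiffens 4 N per mm (half in: 16 N; solid: 28 N). The sleeve's setting varies from job to job and is not measured: at the start the foot's underside is 0.038 to 0.056 above the bench (remote's top when on the bed: 0.030).
- knob (a joint): turn of the knob in rad: 0 right up (start), growing clockwise seen from above, to 5.2. A full turn lowers knob and foot by 48 mm (7.64 mm per rad), so a grasp must go down with it. Friction takes 0.24 N m (at a stop it may hold either way); each newton on the foot adds 0.0076 N m (touch, 4 N: 0.03; half in, 16 N: 0.12). It stays where it is left.
- paste_jar: paste jar, 38 mm across, 32 mm high, right of the press; leave alone. Origin: centre of underside.
- spool: solder spool, 62 mm across, 50 mm high, right of the press and farther off; leave alone. Origin: centre of underside.
- tape_roll: roll of black tape lying flat, 60 mm across, 18 mm high, left of the press and beyond it; leave alone. Origin: centre of underside.
- driver: screwdriver 153 mm long, 19 mm thick, lying along the near edge of the bench; leave alone. Origin: middle of its length, at the underside.
Not all that is in view belongs to the job. Leave any green look-alike of the remote alone.

How it is judged:
By the outcome, as a careful person would: the job done as asked, in the order asked, and still so for the second after the job is handed in, with the robot touching nothing.
It also fails if it takes over 72 s, if anything falls off the work surface, if the arm or the gripper's body presses on something with over 40 N, if the wrist force passes 120 N, or if a joint passes its speed limit or range.

ROBOT

A 6-joint arm with a two-finger parallel gripper is mounted at the origin on a cart in front of the work surface, level with it; the furniture and walls round the work are solid. World frame = base frame: x ahead of the robot, y to its left, z up, the work surface at z = 0. Lengths are in mm, angles in rad, forces in N, time in s.
With the tool pointing down it reaches from about 275 to 775 mm from the base axis. Payload 14.6 kg.
Tool frame: the origin (TCP) lies midway between the tips of the shut fingers; the grasp point (between the pads) lies 19 mm behind it; z points along the fingers, y is the line along which they close (so a half turn about z gives the same grasp; the last joint's range is limited). The gripper opens to 85 mm and grips with 20 to 120 N. Pads are 22 mm wide; open, the fingers measure 114 mm over their backs; the gripper's body (76 mm by 85 mm) begins 54 mm behind the grasp point. The pads swing forward as they close: fully open they stand 13 mm farther back than shut.
Start: joints at [1.164, 0.263, -0.048, 1.259, 0, 1.415], TCP at [130.807, 508.446, 231.278] pointing down, gripper open.
Joint ranges: [-2.65, 2.65], [-0.89, 1.7], [-1.18, 1.37], [-2.13, 2.11], [-1.35, 1.29], [-3.14, 3.14]. Speed limits (rad/s): [1.89, 1.89, 2.57, 2.79, 3.14, 3.14].

INTERFACE

Orientations are given as a rotation vector (axis times angle).
In Python, from station import get_state, snapshot, workorder gives the robot as it stands.
- The arm moves only by the shell command python3 -m inch 'ROWS' [FORCE]. ROWS is JSON, a list of rows, each a list of 3 entries, a list of its own where there are three numbers: the shift along the world's x, y, z in cm, then the turn, a rotation vector about the world's x, y, z in degrees, then the closure in counts, from 0 (fully open) to 255 (shut). In form: [[[tx, ty, tz], [rx, ry, rz], gripper], ...]. A call has 1 to 12 rows; each row is the pose to reach, as a shift and turn from the pose commanded when the call began; what a row does not reach only later rows make up. A row lasts 1/12 s, in which the tool goes at most 41.7 mm and 7.16 degrees, less where a joint would pass 70% of its speed; a pose out of reach is approached as far as the arm can. A call with a gripper value outside its range is refused whole. The fingers move at their own pace and stop on an object; FORCE is the grip in N (left out, the last holds). Time passes only in rows, so rows that repeat a pose let the fingers close. It gives the time, the measured TCP pose, the force, the opening and the grip force at its end, in the units of the state.
- get_state(): the state, without advancing time (a new reading comes with each control period).
- snapshot(name): name is "scene" or "side" or "wrist"; returns a dict with "color" (400x640x3 uint8, red, green, blue), "z_map" (400x640 float32, mm along the optical axis (not along the pixel's ray), 0 where there is no reading), "K" (3x3 intrinsics, pixels), "world_from_camera" (4x4, takes a point from camera to world coordinates); the wrist camera has in their place "T_tool_cam" (4x4, takes a point from camera to tool coordinates, whose origin is the TCP and whose axes are the flange's). Camera axes: x right, y up, looking along -z (the intrinsics and any distortion apply to the point x, -y, -z); pixel columns grow to the right and rows downward; lengths in mm; the calibration is good to about 2 mm. A picture is of the moment at which its call begins: read the wrist's pose just before it.
- workorder.finish_job(): hands the job in; it is judged then, once.
The state is a dict: "t": time; "joint_pos": joint angles; "dq": joint speeds; "joint_torque": joint torques, N m; "eef_pos": TCP position; "orientation": TCP orientation; "wrist_force": force on the tool from outside, world axes, zero at the start; "moment": the same for the moment, N m; "gripper_width": finger opening in mm; "gripper_force": force on a finger pad.
Only numpy, scipy, OpenCV 4.12 (cv2) and the standard library are available. Lean on these libraries where they do the work, as an engineer would, in place of code of your own. Each camera call takes 0.05 s, during which the arm holds its last target. There are 200 camera calls.

## Working session

There is one attempt and no reset: what is moved stays moved. The work goes in short steps, Python scripts to look and compute and a shell command to move; the robot and the scene stay as the last step left them, time stands still between calls to the robot, and variables do not carry over. Pictures are saved under pics/ and viewed, at most 13 in all, crops included, and the job is handed in when it is done.

```bash
mkdir -p pics; cat > h.py <<'E'
import numpy as np, cv2
from station import get_state, snapshot, workorder
from scipy.spatial.transform import Rotation as R
def take(n):
    st=get_state(); s=snapshot(n)
    if n=="wrist":
        T=np.eye(4);T[:3,:3]=R.from_rotvec(st["orientation"]).as_matrix();T[:3,3]=st["eef_pos"]
        s["world_from_camera"]=T@np.array(s["T_tool_cam"])
    K=np.array(s["K"]);z=s["z_map"];v,u=np.mgrid[0:400,0:640]
    x=(u-K[0,2])/K[0,0]*z;y=(v-K[1,2])/K[1,1]*z
    P=np.stack([x,-y,-z,np.ones_like(z)],-1)@np.array(s["world_from_camera"]).T
    s["P"]=P[...,:3]; return s
def save(s,f,crop=None,k=1):
    im=s["color"][...,::-1]
    if crop: a,b,c,d=crop; im=im[b:d,a:c]
    cv2.imwrite("pics/"+f,cv2.resize(np.ascontiguousarray(im),None,fx=k,fy=k,interpolation=cv2.INTER_CUBIC))
E
python3 - <<'E'
from h import *
print(get_state())
for n in("scene","side"):
    s=take(n);save(s,n+"0.png");np.savez("/tmp/"+n,P=s["P"],c=s["color"]);print([k for k in s],np.array(s["K"]).round(1).tolist(),np.array(s["world_from_camera"]).round(2).tolist())
E
```

```text
{'t': 0.0, 'joint_pos': array([ 1.16372238e+00,  2.63529724e-01, -4.89293702e-02,  1.25941606e+00,
        5.07663967e-06,  1.41549367e+00]), 'dq': array([0.00052897, 0.00010959, 0.00031591, 0.00060792, 0.00132449,
       0.00156822]), 'joint_torque': array([-5.55521437e-04, -6.37628889e+01,  3.84571981e+01,  1.35399902e-02,
       -1.40855700e-04, -1.32864216e-05]), 'eef_pos': array([130.68169659, 508.18899355, 230.82435705]), 'orientation': array([-3.94399460e-01, -3.11643053e+00,  1.62569922e-03]), 'wrist_force': array([-0.48673418,  0.68598387,  0.18285731]), 'moment': array([0.01172158, 0.01023613, 0.04839286]), 'gripper_force': 0.0, 'gripper_width': 85.12310365591145}
['color', 'z_map', 'K', 'world_from_camera', 'P'] [[451.9, 0.0, 324.8], [0.0, 451.9, 198.8], [0.0, 0.0, 1.0]] [[-0.06, 0.67, -0.74, -287.97], [-1.0, -0.02, 0.06, -54.91], [0.02, 0.74, 0.67, 885.17], [0.0, 0.0, 0.0, 1.0]]
['color', 'z_map', 'K', 'world_from_camera', 'P'] [[388.4, 0.0, 314.1], [0.0, 388.4, 201.0], [0.0, 0.0, 1.0]] [[-0.97, 0.14, -0.19, 341.46], [-0.24, -0.62, 0.75, 670.88], [-0.01, 0.77, 0.64, 830.78], [0.0, 0.0, 0.0, 1.0]]
```

View pics/scene0.png

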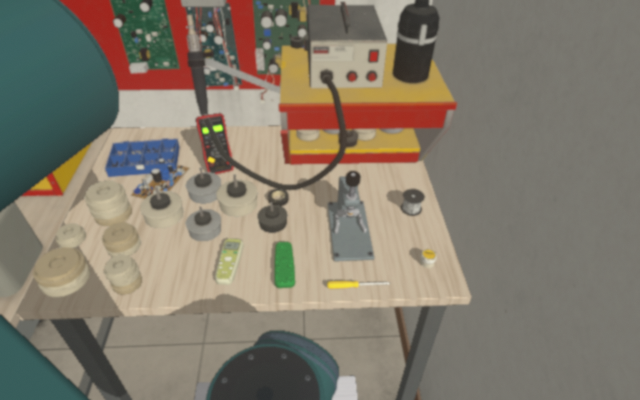

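View pics/side0.png

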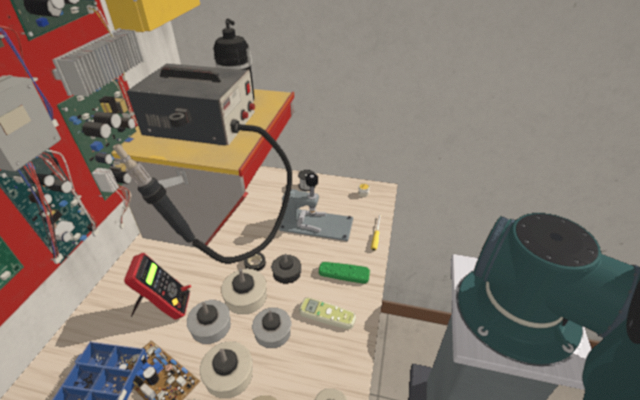

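The scene shows a pale remote at (229,260), a solid green look-alike at (285,264), and the press with its black knob at (353,180) and bed to (352,255). The jar is at (429,257) and the driver at (357,284). I'll measure these and zoom in.

```bash
python3 - <<'E'
from h import *
d=np.load("/tmp/scene.npz");P=d["P"];c=d["c"]
a=cv2.resize(c[160:300,200:400,::-1],None,fx=4,fy=4,interpolation=cv2.INTER_CUBIC);cv2.imwrite("pics/z1.png",a)
print("bench",np.median(P[282:296,200:260,2]))
for nm,(u0,v0,u1,v1) in dict(remote=(212,232,247,288),green=(268,236,300,292)).items():
    Q=P[v0:v1,u0:u1].reshape(-1,3);Q=Q[(Q[:,2]>12)&(Q[:,2]<35)]
    r=cv2.minAreaRect(Q[:,:2].astype(np.float32));print(nm,len(Q),np.median(Q[:,2]),r)
Q=P[200:262,322:380].reshape(-1,3);Q=Q[(Q[:,2]>4)&(Q[:,2]<16)]
print("bed",len(Q),np.median(Q[:,2]),cv2.minAreaRect(Q[:,:2].astype(np.float32)))
Q=P[165:195,335:370].reshape(-1,3);Q=Q[(Q[:,2]>150)];Q=Q[(Q[:,0]<700)]
print("knob",len(Q),Q.mean(0),Q.max(0),Q.min(0), cv2.minEnclosingCircle(Q[Q[:,2]>178][:,:2].astype(np.float32)))
for u,v in[(333,205),(367,205),(334,257),(373,257),(353,178)]:print(u,v,P[v,u].round(0))
E
```

```text
bench 0.5038462089514724
remote 862 20.712882194041413 ((466.51568603515625, 126.33920288085938), (166.74212646484375, 74.60543823242188), 9.8289794921875)
green 843 20.65315831914984 ((436.9503173828125, -12.067150115966797), (140.641357421875, 48.6065788269043), 1.5152233839035034)
bed 1839 9.91368660555429 ((552.2632446289062, -191.83082580566406), (149.08624267578125, 224.16873168945312), 81.34849548339844)
knob 222 [ 550.15669412 -182.61733815  187.71994292] [618.06959288 -54.9144456  885.174525  ] [-287.97121617 -205.13617254  150.00642336] ((163.0301971435547, -100.67403411865234), 453.3169860839844)
333 205 [ 646. -149.    9.]
367 205 [ 657. -249.   -4.]
334 257 [ 456. -138.    7.]
373 257 [ 451. -237.    8.]
353 178 [ 552. -185.  186.]
```

View pics/z1.png

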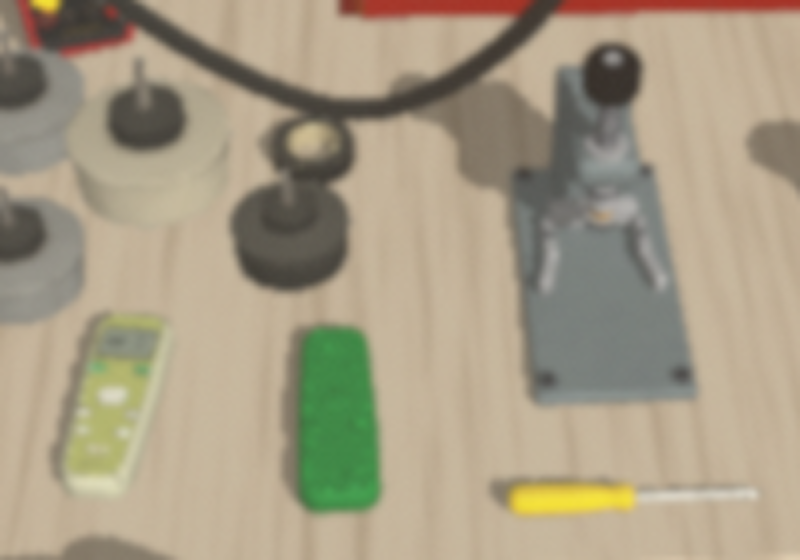

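The crop confirms it: the buttoned pale remote is the job piece, and the green bar at (437,-12) is the decoy. Next I'll get cleaner fits of the remote and bed.

```bash
python3 - <<'E'
from h import *
d=np.load("/tmp/scene.npz");P=d["P"]
def comp(u0,v0,u1,v1,lo,hi,k=3):
    m=np.zeros((400,640),np.uint8);m[v0:v1,u0:u1]=((P[...,2]>lo)&(P[...,2]<hi))[v0:v1,u0:u1]
    m=cv2.morphologyEx(m,cv2.MORPH_OPEN,np.ones((k,k),np.uint8))
    n,l,s,_=cv2.connectedComponentsWithStats(m);return P[l==1+np.argmax(s[1:,4])]
Q=comp(205,225,252,292,13,27);r=cv2.minAreaRect(Q[:,:2].astype(np.float32));print("remote",r,Q.mean(0))
Q=comp(315,195,385,265,6,14);print("bed",cv2.minAreaRect(Q[:,:2].astype(np.float32)))
L=[];Rr=[]
for x in range(450,600,10):
    q=Q[abs(Q[:,0]-x)<5,1]; 
    if len(q)>8:L.append((x,q.max()));Rr.append((x,q.min()))
for e in(L,Rr):
    e=np.array(e);print(np.polyfit(e[:,0],e[:,1],1),e.round(0).tolist())
m=(P[...,2]>178)&(P[...,2]<195)&(abs(P[...,1]+185)<40)&(P[...,0]>480)&(P[...,0]<620)
print("knob",m.sum(),cv2.minEnclosingCircle(P[m][:,:2].astype(np.float32)),np.percentile(P[m],[5,50,95],axis=0))
s=take("wrist");print(np.array(s["T_tool_cam"]).round(3),np.array(s["K"]))
E
```

```text
remote ((452.3796691894531, 126.32743835449219), (50.10848617553711, 138.1964874267578), 82.39532470703125) [448.9765572  124.77178774  20.65573596]
bed ((553.6925048828125, -185.55845642089844), (215.28997802734375, 103.17373657226562), 0.7443528175354004)
[ 6.70278445e-03 -1.38752311e+02] [[450.0, -135.0], [460.0, -136.0], [470.0, -136.0], [480.0, -135.0], [490.0, -135.0], [500.0, -136.0], [510.0, -136.0], [520.0, -135.0], [530.0, -135.0], [540.0, -136.0], [550.0, -134.0], [560.0, -135.0], [570.0, -135.0], [580.0, -136.0], [590.0, -134.0]]
[ 1.87575655e-01 -3.28587307e+02] [[450.0, -237.0], [460.0, -238.0], [470.0, -238.0], [480.0, -238.0], [490.0, -237.0], [500.0, -238.0], [510.0, -237.0], [520.0, -236.0], [530.0, -237.0], [540.0, -236.0], [550.0, -236.0], [560.0, -216.0], [570.0, -214.0], [580.0, -213.0], [590.0, -214.0]]
knob 159 ((583.978515625, -170.80299377441406), 42.92234420776367) [[ 551.86170165 -200.44415242  179.00485897]
 [ 567.14011374 -183.1596444   184.31102382]
 [ 617.0520209  -148.64103836  191.76022067]]
[[ 0.00000e+00  9.66000e-01  2.60000e-01  6.48380e+01]
 [ 1.00000e+00 -1.00000e-03  0.00000e+00 -7.17000e-01]
 [ 1.00000e-03  2.60000e-01 -9.66000e-01 -1.43197e+02]
 [ 0.00000e+00  0.00000e+00  0.00000e+00  1.00000e+00]] [[358.29492016   0.         317.62941564]
 [  0.         358.29492016 206.49267555]
 [  0.           0.           1.        ]]
```

```bash
python3 -m inch '[[[28.4,-37.7,-7],[0,0,6.8],0],[[28.4,-37.7,-7],[0,0,6.8],0],[[28.4,-37.7,-7],[0,0,6.8],0],[[28.4,-37.7,-7],[0,0,6.8],0],[[28.4,-37.7,-7],[0,0,6.8],0],[[28.4,-37.7,-7],[0,0,6.8],0],[[28.4,-37.7,-7],[0,0,6.8],0],[[28.4,-37.7,-7],[0,0,6.8],0],[[28.4,-37.7,-7],[0,0,6.8],0],[[28.4,-37.7,-7],[0,0,6.8],0],[[28.4,-37.7,-7],[0,0,6.8],0],[[28.4,-37.7,-7],[0,0,6.8],0]]' 40
```

```text
t: 1.15
eef_pos: [416.7, 128.2, 160.6]
orientation: [0.213, 3.134, -0.001]
wrist_force: [-0.7, 0.6, -0.4]
gripper_width: 85.4
gripper_force: 0.0
```

```bash
python3 -m inch '[[[0,0,0],[0,0,0],0],[[0,0,0],[0,0,0],0],[[0,0,0],[0,0,0],0]]'; cat >> h.py <<'E'
def rect(P,lo,hi,box,k=3):
    x0,x1,y0,y1=box
    m=((P[...,2]>lo)&(P[...,2]<hi)&(P[...,0]>x0)&(P[...,0]<x1)&(P[...,1]>y0)&(P[...,1]<y1)).astype(np.uint8)
    m=cv2.morphologyEx(m,cv2.MORPH_OPEN,np.ones((k,k),np.uint8))
    n,l,s,_=cv2.connectedComponentsWithStats(m);Q=P[l==1+np.argmax(s[1:,4])]
    return cv2.minAreaRect(Q[:,:2].astype(np.float32)),Q
E
python3 - <<'E'
from h import *
s=take("wrist");save(s,"w1.png");r,Q=rect(s["P"],12,28,(330,560,60,200));print(r,np.median(Q[:,2]),get_state()["eef_pos"])
E
```

```text
t: 1.4
eef_pos: [414.3, 131.7, 161.2]
orientation: [-0.209, -3.134, -0.0]
wrist_force: [0.5, 0.6, -0.9]
gripper_width: 84.8
gripper_force: 0.0
((453.9287414550781, 123.38240051269531), (49.273223876953125, 136.82374572753906), 83.42774963378906) 21.064659237723845 [414.24447633 132.05882334 161.34754331]
```

View pics/w1.png

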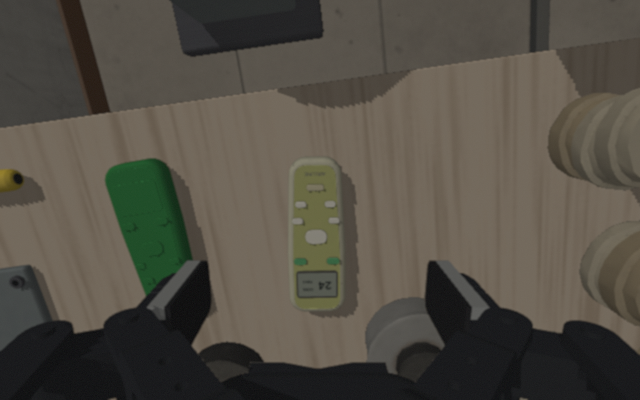

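The remote sits centred between the fingers (px 290-343, 158-310) and the green decoy is clear to the left. Descending and gripping.

```bash
python3 -m inch '[[[0.1,-0.2,-4],[0,0,0],0],[[0.1,-0.2,-8],[0,0,0],0],[[0.1,-0.2,-11],[0,0,0],0],[[0.1,-0.2,-13.5],[0,0,0],0],[[0.1,-0.2,-15],[0,0,0],0],[[0.1,-0.2,-15.9],[0,0,0],0],[[0.1,-0.2,-15.9],[0,0,0],0],[[0.1,-0.2,-15.9],[0,0,0],0],[[0.1,-0.2,-15.9],[0,0,0],60],[[0.1,-0.2,-15.9],[0,0,0],120],[[0.1,-0.2,-15.9],[0,0,0],160],[[0.1,-0.2,-15.9],[0,0,0],160]]' 40; python3 -m inch '[[[0,0,0],[0,0,0],160],[[0,0,0],[0,0,0],160],[[0,0,0],[0,0,0],160],[[0,0,0],[0,0,0],160]]'
```

```text
t: 2.45
eef_pos: [416.3, 129.5, 3.1]
orientation: [0.209, 3.133, 0.0]
wrist_force: [-6.3, -0.1, 22.5]
gripper_width: 43.6
gripper_force: 37.6
t: 2.78
eef_pos: [416.3, 129.5, 3.2]
orientation: [0.209, 3.133, 0.001]
wrist_force: [-4.3, 0.2, 15.5]
gripper_width: 43.6
gripper_force: 38.5
```

```bash
python3 -m inch '[[[0,0,1],[0,0,0],160],[[0,0,3],[0,0,0],160],[[0,0,6],[0,0,0],160],[[0,0,6],[0,0,0],160],[[0,0,6],[0,0,0],160]]'; python3 - <<'E'
from h import *
s=take("wrist");save(s,"w2.png");r,Q=rect(s["P"],50,95,(330,560,60,200));print(r,np.median(Q[:,2]))
s=take("side");save(s,"s2.png",(200,180,440,380),3)
E
```

```text
t: 3.2
eef_pos: [416.8, 129.6, 63.4]
orientation: [0.209, 3.132, 0.001]
wrist_force: [0.0, -0.6, -1.3]
gripper_width: 43.5
gripper_force: 41.5
((420.5074768066406, 128.05728149414062), (71.15734100341797, 69.07389831542969), 81.79373931884766) 81.11671219922934
```

View pics/w2.png

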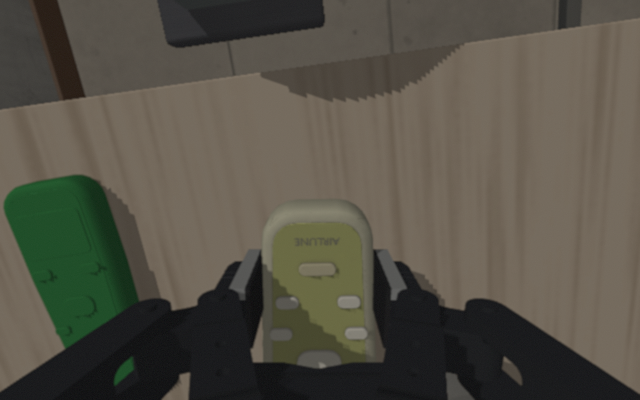

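View pics/s2.png

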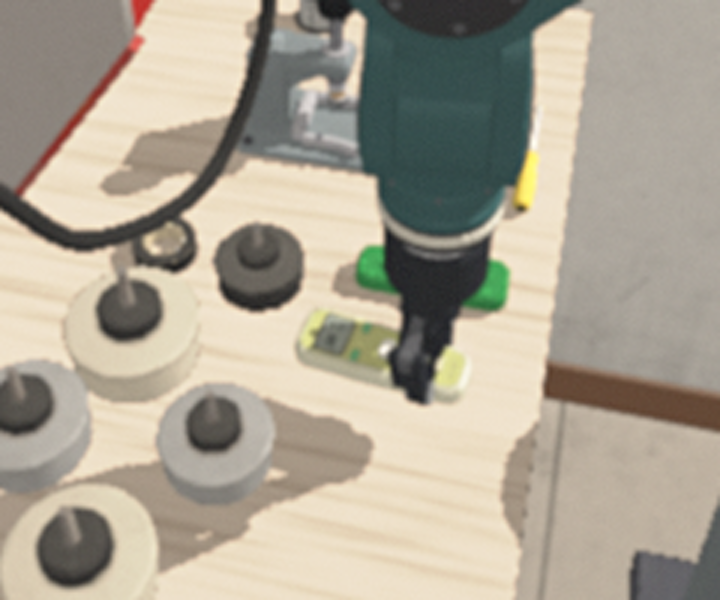

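The remote is held squarely, buttons up. Carrying it to in front of the guides.

```bash
python3 -m inch '[[[0.1,-3,1],[0,0,1],160],[[0.2,-7,1],[0,0,3],160],[[0.4,-11,1],[0,0,5],160],[[0.5,-15,1],[0,0,7],160],[[0.7,-19,1],[0,0,8.1],160],[[0.7,-23,1],[0,0,8.1],160],[[0.7,-26.5,1],[0,0,8.1],160],[[0.7,-29.5,1],[0,0,8.1],160],[[0.7,-31.1,1],[0,0,8.1],160],[[0.7,-31.6,1],[0,0,8.1],160],[[0.7,-31.6,1],[0,0,8.1],160],[[0.7,-31.6,1],[0,0,8.1],160]]'; python3 - <<'E'
from h import *
s=take("scene");save(s,"c3.png",(300,150,400,300),4);P=s["P"]
r,Q=rect(P,5,14,(430,680,-250,-120));print("bed",r)
r,Q=rect(P,76,92,(430,560,-250,-120));print("remote far part",r,Q.max(0),Q.min(0))
w=take("wrist");r,Q=rect(w["P"],76,92,(330,420,-240,-130));print("w near",r,Q.min(0),np.percentile(Q[Q[:,0]<400],[2,98],axis=0)if (Q[:,0]<400).any() else 0)
print(get_state()["eef_pos"])
E
```

```text
t: 4.3
eef_pos: [422.3, -185.7, 71.6]
orientation: [0.013, -3.14, -0.002]
wrist_force: [0.3, 0.6, -0.9]
gripper_width: 43.7
gripper_force: 41.5
bed ((483.76397705078125, -151.93508911132812), (75.68336486816406, 34.236637115478516), 4.470991611480713)
remote far part ((448.8211364746094, -187.73248291015625), (39.064666748046875, 36.76479721069336), 86.71260070800781) [ 467.23265213 -167.41704406   91.93564238] [ 430.24024935 -207.24202131   83.93211887]
w near ((405.8158874511719, -186.5332489013672), (28.294340133666992, 56.8806266784668), 0.16996122896671295) [ 391.65391671 -214.9535147    76.03531885] [[ 392.01110113 -204.32791969   77.41825734]
 [ 399.74858668 -169.2891615    90.48310265]]
[ 422.51626412 -185.26833705   71.93819342]
```

View pics/c3.png

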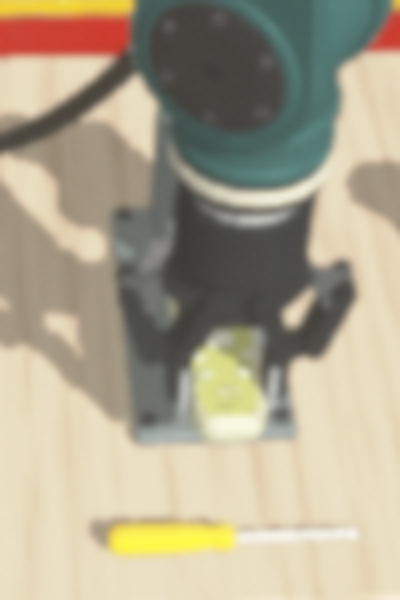

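Scene crop: the remote is held in front of the guides, over the bed. I'll check the guides' centreline from the first scan.

```bash
python3 - <<'E'
from h import *
for n in("scene","side"):
    P=np.load(f"/tmp/{n}.npz")["P"].reshape(-1,3)
    m=(P[:,2]>17)&(P[:,2]<27)&(P[:,0]>525)&(P[:,0]<600)&(abs(P[:,1]+185)<60);Q=P[m]
    print(n)
    for x in range(528,600,6):
        q=np.sort(Q[abs(Q[:,0]-x)<3,1]); print(x,q.round(0).tolist()[:40])
E
```

```text
scene
528 []
534 [-226.0, -226.0, -152.0, -151.0, -149.0, -149.0, -146.0]
540 [-226.0, -224.0, -224.0, -221.0, -221.0, -218.0, -151.0, -149.0, -149.0, -147.0, -146.0, -144.0]
546 [-224.0, -222.0, -222.0, -222.0, -219.0, -152.0, -152.0, -147.0, -147.0]
552 [-225.0, -222.0, -220.0, -220.0, -217.0, -217.0, -155.0, -153.0, -150.0, -150.0, -150.0, -147.0]
558 [-223.0, -218.0, -215.0, -215.0, -215.0, -156.0, -156.0, -156.0, -153.0, -153.0, -151.0]
564 [-222.0, -221.0, -219.0, -218.0, -216.0, -156.0, -154.0, -154.0, -151.0, -151.0]
570 [-219.0, -216.0, -214.0, -157.0, -154.0, -154.0, -151.0]
576 [-220.0, -220.0, -220.0, -217.0, -217.0, -215.0, -214.0, -214.0, -157.0, -157.0, -155.0, -152.0]
582 [-218.0, -215.0, -155.0, -155.0, -152.0, -152.0, -152.0, -149.0, -149.0]
588 [-221.0, -218.0, -218.0, -216.0, -216.0, -213.0, -156.0, -155.0, -153.0, -150.0]
594 [-220.0, -216.0, -214.0, -214.0, -211.0, -208.0, -205.0, -178.0, -164.0, -162.0, -162.0, -159.0, -156.0, -153.0, -150.0, -150.0]
side
528 []
534 [-229.0, -225.0, -223.0, -221.0, -150.0, -148.0, -148.0, -145.0, -143.0]
540 [-233.0, -229.0, -2
[... 158 characters left out ...]
0.0, -149.0, -149.0, -149.0, -148.0, -145.0]
552 [-222.0, -222.0, -222.0, -220.0, -218.0, -157.0, -157.0, -154.0, -151.0]
558 [-222.0, -220.0, -218.0, -216.0, -215.0, -215.0, -158.0, -154.0, -151.0, -151.0, -151.0, -149.0, -149.0]
564 [-215.0, -214.0, -158.0, -155.0, -155.0, -153.0, -152.0, -151.0]
570 [-156.0, -156.0, -152.0, -152.0, -150.0]
576 [-160.0, -157.0, -156.0, -156.0, -153.0, -150.0, -149.0]
582 [-216.0, -157.0, -152.0, -152.0, -151.0, -151.0]
588 [-224.0, -217.0, -215.0, -214.0, -157.0, -155.0, -153.0, -153.0, -152.0, -151.0, -150.0]
594 [-223.0, -218.0, -216.0, -214.0, -212.0, -210.0, -209.0, -197.0, -195.0, -186.0, -184.0, -182.0, -170.0, -162.0, -158.0, -155.0, -152.0, -151.0]
```

```bash
python3 -m inch '[[[0,0,-2.5],[0,0,0],160],[[0,0,-4.5],[0,0,0],160],[[0,0,-5.7],[0,0,0],160],[[0,0,-5.7],[0,0,0],160],[[0.8,0,-5.7],[0,0,0],160],[[1.6,0,-5.7],[0,0,0],160],[[2.4,0,-5.7],[0,0,0],160],[[3.2,0,-5.7],[0,0,0],160],[[4,0,-5.7],[0,0,0],160],[[4.8,0.02,-5.7],[0,0,0],160],[[5.4,0.02,-5.7],[0,0,0],160],[[5.8,0.02,-5.7],[0,0,0],160]]'; python3 -m inch '[[[0.0,0,0],[0,0,0],160],[[0.2,0,0],[0,0,0],160],[[0.3,0,0],[0,0,0],160],[[0.3,0,0],[0,0,0],160]]'
```

```text
t: 5.4
eef_pos: [481.8, -186.4, 15.3]
orientation: [-0.013, 3.141, -0.0]
wrist_force: [-0.6, 0.3, -1.5]
gripper_width: 43.7
gripper_force: 41.6
t: 5.73
eef_pos: [483.8, -186.4, 15.3]
orientation: [0.013, -3.142, -0.0]
wrist_force: [0.3, 0.7, -1.9]
gripper_width: 43.3
gripper_force: 41.6
```

```bash
python3 -m inch '[[[0.2,0,0],[0,0,0],160],[[0.4,0,0],[0,0,0],160],[[0.4,0,0],[0,0,0],160]]';python3 -m inch '[[[0.2,0,0],[0,0,0],160],[[0.2,0,0],[0,0,0],160],[[0.2,0,0],[0,0,0],160]]'
```

```text
t: 5.98
eef_pos: [488.2, -186.5, 15.4]
orientation: [-0.013, 3.141, -0.0]
wrist_force: [1.2, 0.7, -1.4]
gripper_width: 43.9
gripper_force: 41.6
t: 6.23
eef_pos: [489.9, -186.4, 15.3]
orientation: [0.013, -3.142, 0.0]
wrist_force: [0.2, -0.4, -0.6]
gripper_width: 43.6
gripper_force: 41.6
```

```bash
python3 -m inch '[[[0.15,0,0],[0,0,0],160],[[0.15,0,0],[0,0,0],160],[[0.15,0,0],[0,0,0],160]]';python3 -m inch '[[[0.15,0,0],[0,0,0],160],[[0.15,0,0],[0,0,0],160],[[0.15,0,0],[0,0,0],160]]'
```

```text
t: 6.48
eef_pos: [491.4, -186.4, 15.3]
orientation: [-0.013, 3.142, -0.0]
wrist_force: [-0.6, -0.3, -1.8]
gripper_width: 43.6
gripper_force: 41.6
t: 6.73
eef_pos: [492.3, -186.2, 15.1]
orientation: [0.013, -3.14, -0.0]
wrist_force: [-4.0, -0.0, -1.4]
gripper_width: 43.7
gripper_force: 41.7
```

Contact with the stop. I'll press a little, lower it onto the bed, and press again.

```bash
python3 -m inch '[[[0.05,0,0],[0,0,0],160],[[0,0,-0.1],[0,0,0],160],[[0,0,-0.2],[0,0,0],160],[[0.1,0,-0.2],[0,0,0],160],[[0.1,0,-0.2],[0,0,0],160]]'
```

```text
t: 7.15
eef_pos: [492.5, -186.2, 13.4]
orientation: [0.013, -3.139, 0.0]
wrist_force: [-12.8, -0.5, 11.2]
gripper_width: 43.5
gripper_force: 43.3
```

```bash
python3 -m inch '[[[0,0,0],[0,0,0],120],[[0,0,0],[0,0,0],60],[[0,0,0.1],[0,0,0],0],[[0,0,0.2],[0,0,0],0],[[-0.5,0,2],[0,0,0],0],[[-2,0,6],[0,0,0],0],[[-5,0,10],[0,0,0],0],[[-8,0,14],[0,0,0],0],[[-11,0,17],[0,0,0],0],[[-13,0,19],[0,0,0],0],[[-13,0,19],[0,0,0],0],[[-13,0,19],[0,0,0],0]]'; python3 - <<'E'
from h import *
st=get_state();print(st["joint_pos"],st["moment"],st["wrist_force"])
w=take("wrist");save(w,"w4.png")
for n,s in(("w",w),("scene",take("scene"))):
    P=s["P"];r,Q=rect(P,24,36,(430,560,-230,-140));print(n,r,np.median(Q[:,2]),np.percentile(Q,[1,99],axis=0).round(1).tolist())
save(s,"c4.png",(310,150,400,270),5)
s=take("side");save(s,"s4.png",(270,160,370,250),6)
P=np.load("/tmp/scene.npz")["P"].reshape(-1,3)
for a in(P,np.load("/tmp/side.npz")["P"].reshape(-1,3)):
  m=(a[:,2]>110)&(a[:,2]<480)&(np.hypot(a[:,0]-566,a[:,1]+185)<160)&(np.hypot(a[:,0]-566,a[:,1]+185)>25);q=a[m];q=q[abs(q[:,1]+185)>25];print(len(q),q[::max(1,len(q)//15)].round(0).tolist())
E
```

```text
t: 8.15
eef_pos: [363.8, -187.0, 205.2]
orientation: [-0.011, 3.138, -0.004]
wrist_force: [1.4, -1.0, -0.8]
gripper_width: 85.6
gripper_force: 0.0
[-6.74765395e-01  7.27129818e-02 -3.61465913e-01  1.13201679e+00
  1.88348480e-04 -6.81747525e-01] [ 0.01992854 -0.03040973 -0.02257435] [ 1.43099617 -1.0091707  -0.78911363]
w ((510.2822265625, -187.33668518066406), (98.18444061279297, 49.6180419921875), 1.4368005990982056) 30.91731815606488 [[462.2, -209.7, 25.5], [557.1, -163.2, 33.9]]
scene ((509.31854248046875, -183.86474609375), (47.629005432128906, 101.47061157226562), 89.5208511352539) 30.148644412119552 [[461.2, -206.8, 24.5], [557.6, -161.2, 34.3]]
2005 [[715.0, -138.0, 355.0], [716.0, -218.0, 307.0], [695.0, -106.0, 310.0], [693.0, -135.0, 305.0], [692.0, -213.0, 299.0], [687.0, -243.0, 296.0], [698.0, -99.0, 282.0], [700.0, -221.0, 273.0], [700.0, -127.0, 266.0], [699.0, -255.0, 259.0], [702.0, -156.0, 249.0], [702.0, -112.0, 241.0], [701.0, -232.0, 234.0], [620.0, -156.0, 202.0], [617.0, -116.0, 157.0], [622.0, -88.0, 116.0]]
1233 [[690.0, -284.0, 311.0], [713.0, -142.0, 355.0], [689.0, -148.0, 346.0], [675.0, -152.0, 337.0], [665.0, -149.0, 326.0], [660.0, -150.0, 314.0], [691.0, -133.0, 308.0], [657.0, -151.0, 293.0], [646.0, -156.0, 279.0], [690.0, -90.0, 296.0], [632.0, -157.0, 246.0], [697.0, -97.0, 250.0], [619.0, -143.0, 194.0], [613.0, -126.0, 163.0], [624.0, -101.0, 134.0], [625.0, -71.0, 112.0]]
```

View pics/w4.png

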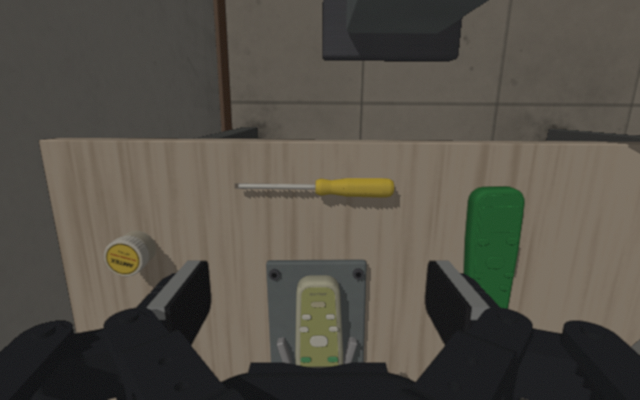

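View pics/s4.png

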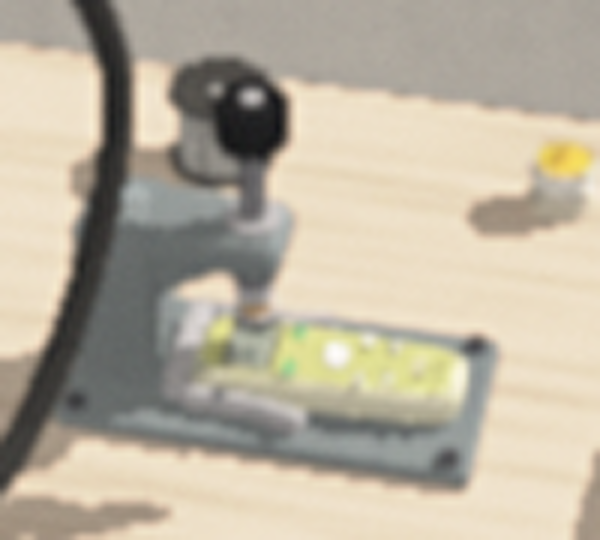

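The remote is home between the guides with its far end under the foot. The cable passes within ~60 mm of the knob axis, so I'll turn in arcs that stay clear of it. Next is locating the knob axis.

```bash
python3 - <<'E'
from h import *
from scipy.optimize import least_squares
for n in("scene","side"):
    s=take(n);P=s["P"].reshape(-1,3);C=s["color"].reshape(-1,3).astype(int)
    d=np.hypot(P[:,0]-566,P[:,1]+185)
    m=(d<32)&(P[:,2]>155)&(P[:,2]<195);Q=P[m]
    t=Q[Q[:,2]>182];sd=Q[(Q[:,2]<180)&(Q[:,2]>162)]
    print(n,len(t),t.mean(0),cv2.minEnclosingCircle(t[:,:2].astype(np.float32)),len(sd))
    f=least_squares(lambda p:np.hypot(sd[:,0]-p[0],sd[:,1]-p[1])-18,[566,-185],loss="soft_l1");print(f.x,np.abs(f.fun).mean())
    # foot region
    m=(d<16)&(P[:,2]>33)&(P[:,2]<90);q=P[m];print("foot pts",np.sort(q[:,2]).round(0)[:30].tolist())
E
```

```text
scene 17 [ 568.78619219 -173.27409791  185.0012787 ] ((568.443603515625, -176.06768798828125), 12.182441711425781) 24
[ 568.26689025 -186.12507726] 0.6986993528180423
foot pts [33.0, 33.0, 33.0, 34.0, 34.0, 34.0, 34.0, 35.0, 35.0, 35.0, 50.0, 50.0, 50.0, 50.0, 51.0, 51.0, 51.0, 52.0, 53.0, 53.0, 53.0, 53.0, 54.0, 54.0, 54.0, 54.0, 54.0, 55.0, 55.0, 55.0]
side 85 [ 565.34482587 -183.6488426   186.21383659] ((566.3395385742188, -185.23953247070312), 19.40250587463379) 64
[ 566.02686006 -188.03736974] 0.9212534674787305
foot pts [33.0, 33.0, 33.0, 33.0, 33.0, 34.0, 34.0, 34.0, 34.0, 34.0, 34.0, 34.0, 34.0, 34.0, 34.0, 34.0, 35.0, 35.0, 35.0, 35.0, 35.0, 35.0, 35.0, 35.0, 36.0, 50.0, 50.0, 51.0, 52.0, 53.0]
```

```bash
python3 -m inch '[[[0,0,1],[0,0,7],50],[[1,0,2],[0,0,14],50],[[4,0,2.5],[0,0,21],50],[[7,0,2.5],[0,0,28],50],[[10,0,2.5],[0,0,35],50],[[13,0,2.5],[0,0,42],50],[[16,0.1,2.5],[0,0,49],50],[[18,0.1,2.5],[0,0,56],50],[[19.5,0.1,2.5],[0,0,63],50],[[20.35,0.1,2.5],[0,0,70],50],[[20.35,0.1,2.5],[0,0,75],50],[[20.35,0.1,2.5],[0,0,75],50]]' 60; python3 -m inch '[[[0,0,0],[0,0,0],50],[[0,0,0],[0,0,0],50]]'; python3 -c "
from h import *
s=get_state();print(s['moment'],s['joint_pos'])
s=take('scene');save(s,'c5.png',(290,100,420,220),5)"
```

```text
t: 9.4
eef_pos: [568.1, -184.8, 226.4]
orientation: [1.929, -2.479, -0.004]
wrist_force: [-0.3, -0.2, 0.1]
gripper_width: 68.6
gripper_force: 0.0
t: 9.57
eef_pos: [567.2, -185.2, 227.6]
orientation: [1.919, -2.487, -0.001]
wrist_force: [-0.2, 0.5, 0.3]
gripper_width: 68.6
gripper_force: 0.0
[-0.00829827  0.03314128  0.02738347] [-4.52011643e-01  3.90104856e-01  1.33005248e-01  1.31469795e+00
 -1.45998808e-05 -1.76634107e+00]
```

View pics/c5.png

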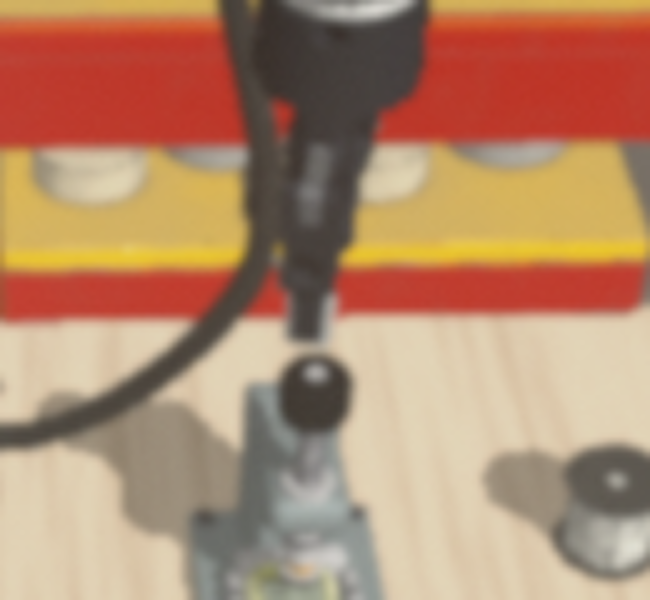

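Tool is over the knob and clear of the cable. Going down and gripping.

```bash
python3 -m inch '[[[0,-0.05,-3],[0,0,0],50],[[0,-0.05,-5.5],[0,0,0],50],[[0,-0.05,-6.5],[0,0,0],50],[[0,-0.05,-6.7],[0,0,0],50],[[0,-0.05,-6.7],[0,0,0],50]]';python3 -c "
from h import *
s=get_state();print(s['moment'],s['wrist_force'])"; python3 -m inch '[[[0,-0.05,0],[0,0,0],100],[[0,-0.05,0],[0,0,0],140],[[0,-0.05,0],[0,0,0],200],[[0,-0.05,0],[0,0,0],200],[[0,-0.05,0],[0,0,0],200]]' 60;python3 -c "
from h import *
s=get_state();print(s['moment'])"
```

```text
t: 10.03
eef_pos: [567.1, -185.9, 161.5]
orientation: [1.922, -2.485, -0.001]
wrist_force: [-0.2, -0.2, 0.5]
gripper_width: 68.7
gripper_force: 0.0
[0.08454952 0.02170046 0.01325202] [-0.20119611 -0.19509089  0.46191022]
t: 10.45
eef_pos: [568.8, -186.9, 162.9]
orientation: [-1.921, 2.483, -0.006]
wrist_force: [4.0, -0.3, 5.7]
gripper_width: 34.2
gripper_force: 59.3
[-0.12628551 -0.78274172  0.05375733]
```

```bash
python3 -m inch '[[[0.1,0,-0.09],[0,0,-7],200],[[0.1,0,-0.19],[0,0,-14],200],[[0.1,0,-0.28],[0,0,-21],200],[[0.1,0,-0.37],[0,0,-28],200],[[0.1,0,-0.47],[0,0,-35],200],[[0.1,0,-0.56],[0,0,-42],200]]' 60;python3 -c "
from h import *
s=get_state();print(s['moment'])"; python3 -m inch '[[[0,0,-0.09],[0,0,-7],200],[[0,0,-0.19],[0,0,-14],200],[[0,0,-0.28],[0,0,-21],200],[[0,0,-0.37],[0,0,-28],200],[[0,0,-0.47],[0,0,-35],200],[[0,0,-0.56],[0,0,-42],200]]';python3 -c "
from h import *
s=get_state();print(s['moment'])
for n in('scene','side'):
    P=take(n)['P'].reshape(-1,3);d=np.hypot(P[:,0]-567,P[:,1]+186);z=np.sort(P[(d<16)&(P[:,2]>32)&(P[:,2]<90),2]);print(z.round(0)[:40].tolist())
"
```

```text
t: 10.95
eef_pos: [569.0, -187.0, 157.3]
orientation: [-0.895, 3.01, -0.004]
wrist_force: [-2.8, -1.9, 8.2]
gripper_width: 34.1
gripper_force: 59.7
[-0.40449355  0.25689324  0.15313542]
t: 11.45
eef_pos: [569.0, -187.1, 151.7]
orientation: [0.243, 3.13, -0.003]
wrist_force: [-1.6, -2.9, 8.4]
gripper_width: 34.3
gripper_force: 59.6
[-0.61361867  0.35900621  0.2169817 ]
[32.0, 32.0, 32.0, 33.0, 33.0, 33.0, 33.0, 33.0, 33.0, 34.0, 34.0, 34.0, 34.0, 35.0, 37.0, 37.0, 37.0, 38.0, 39.0, 39.0, 40.0, 40.0, 40.0, 40.0, 40.0, 41.0, 41.0, 41.0, 42.0, 42.0, 42.0, 43.0, 43.0, 43.0, 43.0, 43.0, 43.0, 43.0, 44.0, 44.0]
[32.0, 32.0, 32.0, 32.0, 32.0, 33.0, 33.0, 33.0, 33.0, 33.0, 33.0, 33.0, 33.0, 33.0, 34.0, 34.0, 34.0, 34.0, 34.0, 34.0, 35.0, 35.0, 36.0, 36.0, 39.0, 40.0, 40.0, 41.0, 41.0, 42.0, 42.0, 42.0, 43.0, 43.0, 43.0, 44.0, 44.0, 44.0, 44.0, 45.0]
```

Foot came down from ~50 to ~39 mm as expected. Regripping for the second stroke.

```bash
python3 -m inch '[[[0,0,0],[0,0,0],120],[[0,0,0],[0,0,0],50],[[0,0,0],[0,0,0],50],[[0,0,0],[0,0,0],50]]'; python3 -m inch '[[[0,0,0],[0,0,7],50],[[0,0,0],[0,0,14],50],[[0,0,0],[0,0,21],50],[[0,0,0],[0,0,28],50],[[0,0,0],[0,0,35],50],[[0,0,0],[0,0,42],50],[[0,0,0],[0,0,49],50],[[0,0,0],[0,0,56],50],[[0,0,0],[0,0,63],50],[[0,0,0],[0,0,70],50],[[0,0,0],[0,0,77],50],[[0,0,0],[0,0,84],50]]'; python3 -m inch '[[[0,0,0],[0,0,0],50],[[0,0,0],[0,0,0],50]]';python3 -c "
from h import *
s=get_state();print(s['moment'])"; python3 -m inch '[[[0,0,0],[0,0,0],140],[[0,0,0],[0,0,0],200],[[0,0,0],[0,0,0],200],[[0,0,0],[0,0,0],200],[[0,0,0],[0,0,0],200]]' 60;python3 -c "
from h import *
s=get_state();print(s['moment'])"
```

```text
t: 11.88
eef_pos: [568.3, -186.3, 150.1]
orientation: [0.233, 3.133, 0.0]
wrist_force: [-0.6, 0.3, -0.7]
gripper_width: 68.3
gripper_force: 0.0
t: 12.88
eef_pos: [568.3, -186.3, 150.0]
orientation: [-1.931, 2.478, 0.0]
wrist_force: [-0.4, -0.4, 0.5]
gripper_width: 68.8
gripper_force: 0.0
t: 13.05
eef_pos: [568.3, -186.3, 150.0]
orientation: [1.918, -2.488, -0.0]
wrist_force: [0.1, 0.4, -0.4]
gripper_width: 68.8
gripper_force: 0.0
[ 0.00441843 -0.00809994  0.01025973]
t: 13.47
eef_pos: [568.9, -186.5, 150.5]
orientation: [-1.921, 2.485, -0.002]
wrist_force: [3.1, -0.3, 3.2]
gripper_width: 34.3
gripper_force: 59.6
[-0.03118079 -0.68162426 -0.1283995 ]
```

```bash
M='from h import *
s=get_state();print("M",s["moment"].round(3))'; python3 -m inch '[[[0.05,0,-0.09],[0,0,-7],200],[[0.05,0,-0.19],[0,0,-14],200],[[0.05,0,-0.28],[0,0,-21],200]]' | grep -E "pos|force";python3 -c "$M"; python3 -m inch '[[[0,0,-0.09],[0,0,-7],200],[[0,0,-0.19],[0,0,-14],200]]'| grep -E "ori|force";python3 -c "$M"
python3 -m inch '[[[0,0,-0.09],[0,0,-7],200]]'| grep -E "ori|wrist";python3 -c "$M"
python3 -m inch '[[[0,0,-0.09],[0,0,-7],200]]'| grep -E "ori|wrist";python3 -c "$M"
python3 -m inch '[[[0,0,-0.09],[0,0,-7],200]]'| grep -E "ori|wrist";python3 -c "$M
for n in('scene','side'):
    P=take(n)['P'].reshape(-1,3);d=np.hypot(P[:,0]-567,P[:,1]+186);z=np.sort(P[(d<16)&(P[:,2]>32)&(P[:,2]<90),2]);print(z.round(0)[:40].tolist())
"
```

```text
eef_pos: [569.1, -186.6, 147.6]
wrist_force: [2.3, -0.1, 4.4]
gripper_force: 59.6
M [-0.249 -0.293  0.241]
orientation: [-1.077, 2.951, -0.002]
wrist_force: [1.8, -1.5, 4.7]
gripper_force: 59.6
M [-0.304 -0.353  0.221]
orientation: [-0.895, 3.011, -0.002]
wrist_force: [3.5, -2.8, 3.2]
M [-0.462 -0.504  0.153]
orientation: [-0.709, 3.06, -0.002]
wrist_force: [1.6, -2.4, 3.1]
M [-0.578 -0.519  0.204]
orientation: [-0.521, 3.097, -0.002]
wrist_force: [3.0, -2.8, 3.2]
M [-0.63  -0.545  0.207]
[32.0, 32.0, 32.0, 32.0, 32.0, 33.0, 34.0, 34.0, 34.0, 34.0, 34.0, 34.0, 34.0, 35.0, 35.0, 35.0, 35.0, 35.0, 36.0, 36.0, 36.0, 36.0, 36.0, 36.0, 36.0, 37.0, 37.0, 37.0, 37.0, 38.0, 38.0, 38.0, 39.0, 39.0, 39.0, 40.0, 41.0, 42.0, 45.0, 45.0]
[32.0, 32.0, 32.0, 32.0, 32.0, 32.0, 33.0, 33.0, 33.0, 33.0, 33.0, 34.0, 35.0, 35.0, 35.0, 35.0, 36.0, 36.0, 37.0, 37.0, 37.0, 37.0, 37.0, 38.0, 38.0, 38.0, 38.0, 38.0, 38.0, 38.0, 38.0, 39.0, 39.0, 40.0, 41.0, 41.0, 43.0, 44.0, 44.0, 46.0]
```

```bash
cat >> h.py <<'E'
def mz(n=6):
    v=[]
    for _ in range(n): snapshot("side"); v.append(get_state()["moment"][2])
    print("Mz %.3f +- %.3f"%(np.mean(v),np.std(v)/n**.5))
E
M='from h import *;mz()'; python3 -c "$M"
python3 -m inch '[[[0,0,-0.07],[0,0,-5],200]]'| grep -E "ori|wrist";python3 -c "$M"
python3 -m inch '[[[0,0,-0.07],[0,0,-5],200]]'| grep -E "ori|wrist";python3 -c "$M"
python3 -m inch '[[[0,0,-0.07],[0,0,-5],200]]'| grep -E "ori|wrist";python3 -c "$M"
```

```text
Mz -0.262 +- 0.011
orientation: [-0.405, 3.114, -0.002]
wrist_force: [3.7, -5.3, 4.3]
Mz -0.168 +- 0.043
orientation: [-0.269, 3.129, -0.002]
wrist_force: [3.3, -5.2, 4.6]
Mz -0.185 +- 0.047
orientation: [-0.132, 3.138, -0.002]
wrist_force: [2.8, -5.1, 4.3]
Mz -0.155 +- 0.029
```

```bash
cat > m.sh <<'E'
python3 -c 'from station import get_state
s=get_state();print("M",s["moment"].round(3),s["wrist_force"].round(1),s["orientation"].round(3),s["eef_pos"].round(1))'
E
python3 -m inch '[[[0,0,-0.02],[0,0,-1.5],200]]'>/dev/null;bash m.sh
python3 -m inch '[[[0,0,-0.02],[0,0,-1.5],200]]'>/dev/null;bash m.sh
python3 -m inch '[[[0,0,-0.02],[0,0,-1.5],200]]'>/dev/null;bash m.sh
python3 -c "from h import *
for n in('scene','side'):
    P=take(n)['P'].reshape(-1,3);d=np.hypot(P[:,0]-567,P[:,1]+186);z=np.sort(P[(d<16)&(P[:,2]>32)&(P[:,2]<90),2]);print(z.round(0)[:40].tolist())
"
```

```text
M [-1.017 -0.659  0.305] [ 3.6 -5.8  4.8] [-9.000e-02  3.139e+00 -2.000e-03] [ 569.3 -187.   140.9]
M [-1.016 -0.649  0.224] [ 3.8 -5.9  5.3] [-4.60e-02  3.14e+00 -2.00e-03] [ 569.4 -187.   140.8]
M [-1.016 -0.659  0.323] [ 3.5 -5.5  5.6] [-5.00e-03  3.14e+00 -2.00e-03] [ 569.3 -187.1  140.5]
[32.0, 32.0, 32.0, 32.0, 32.0, 33.0, 33.0, 33.0, 33.0, 33.0, 33.0, 34.0, 34.0, 34.0, 35.0, 36.0, 36.0, 36.0, 36.0, 36.0, 37.0, 37.0, 37.0, 37.0, 37.0, 38.0, 38.0, 38.0, 39.0, 39.0, 39.0, 39.0, 39.0, 41.0, 41.0, 42.0, 42.0, 44.0, 45.0, 45.0]
[32.0, 32.0, 32.0, 32.0, 32.0, 33.0, 33.0, 33.0, 33.0, 33.0, 33.0, 33.0, 33.0, 33.0, 34.0, 34.0, 35.0, 36.0, 36.0, 36.0, 36.0, 36.0, 36.0, 36.0, 37.0, 37.0, 37.0, 37.0, 37.0, 38.0, 38.0, 39.0, 39.0, 40.0, 40.0, 40.0, 40.0, 44.0, 46.0, 46.0]
```

```bash
for i in 1; do
python3 -m inch '[[[0,0,-0.02],[0,0,-1.5],200]]'>/dev/null;bash m.sh
python3 -m inch '[[[0,0,-0.02],[0,0,-1.5],200]]'>/dev/null;bash m.sh
python3 -m inch '[[[0,0,-0.02],[0,0,-1.5],200]]'>/dev/null;bash m.sh
python3 -m inch '[[[0,0,-0.02],[0,0,-1.5],200]]'>/dev/null;bash m.sh
done
```

```text
M [-1.06  -0.66   0.366] [ 3.7 -3.8  4.5] [ 3.40e-02  3.14e+00 -2.00e-03] [ 569.4 -187.1  140.3]
M [-1.091 -0.611  0.306] [ 2.9 -5.3  5.4] [ 7.700e-02  3.139e+00 -2.000e-03] [ 569.3 -187.1  140.1]
M [-1.061 -0.588  0.337] [ 3.9 -5.3  5.2] [ 1.180e-01  3.138e+00 -3.000e-03] [ 569.4 -187.1  139.9]
M [-1.151 -0.62   0.359] [ 2.4 -5.5  5.1] [ 1.590e-01  3.136e+00 -3.000e-03] [ 569.3 -187.1  139.8]
```

Torque has risen ~0.12 N m above free turning, matching the geometry (~3 mm into the stroke). Letting go and retreating.

```bash
python3 -m inch '[[[0,0,0],[0,0,0],120],[[0,0,0],[0,0,0],50],[[0,0,0],[0,0,0],50],[[0,0,0],[0,0,0],50],[[0,0,3],[0,0,0],50],[[0,0,6.5],[0,0,0],50],[[0,0,9],[0,0,0],50],[[-3,0,10],[0,0,0],50],[[-7,0,10],[0,0,0],50],[[-11,0,10],[0,0,0],50],[[-14,0,10],[0,0,0],50],[[-14,0,10],[0,0,0],50]]'; python3 -c "
from h import *
for n in('scene','side'):
    s=take(n);P=s['P'];r,Q=rect(P,24,36,(430,560,-230,-140));print(n,r,Q[:,0].min())
    p=P.reshape(-1,3);d=np.hypot(p[:,0]-567,p[:,1]+186);z=p[(d<20)&(p[:,2]>120),2];print('knob top',np.percentile(z,[50,90,97]).round(1))
save(s,'s9.png',(270,160,370,250),6)
P=np.load('/tmp/side.npz')['P'].reshape(-1,3);d=np.hypot(P[:,0]-567,P[:,1]+186);print('knob top at start',np.percentile(P[(d<20)&(P[:,2]>140),2],[50,90,97]))"
```

```text
t: 17.37
eef_pos: [424.3, -185.4, 239.7]
orientation: [-0.165, -3.136, -0.0]
wrist_force: [1.5, -0.7, 0.3]
gripper_width: 68.5
gripper_force: 0.0
scene ((509.17828369140625, -183.84503173828125), (100.88839721679688, 49.265018463134766), 0.5505484342575073) 458.771522851794
knob top [159.4 164.  164.8]
side ((508.07720947265625, -184.80078125), (62.69939041137695, 99.92693328857422), 84.85758972167969) 458.9027436468293
knob top [160.6 165.3 166.4]
knob top at start [181.24655887 186.87976587 187.7476944 ]
```

View pics/s9.png

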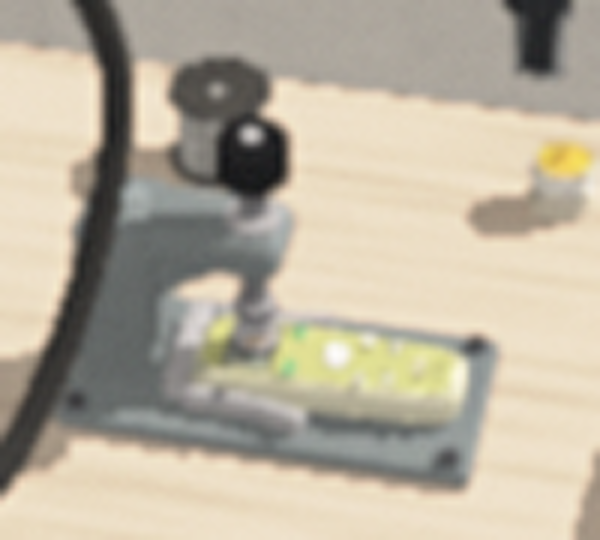

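The side view shows the remote flat and home, foot seated on it. The knob has dropped ~21.5 mm, putting the foot about 3 mm into its stroke, and nothing else has moved. Handing in.

```bash
python3 -c "
from station import workorder
print(workorder.finish_job())"
```

```text
the job is handed in; nothing more can be done
None
```

The remote lies buttons up, home against the back stop, clamped with the foot about half in (estimated 2–3 mm of 6 from torque and knob drop, not measured directly); the gripper is clear, nothing else was touched, and the job was handed in at about 17 s.

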